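# Lock out the bench conveyor, hang up the board basket, release the stop

### The job

The conveyor has brought the wire basket of finished boards to its end. Push the mushroom stop button down until it latches before you touch the basket, then lift the basket off by its bail and hang it, upright and with the bail across both prongs, on the rack's hook. With the basket hanging, twist the mushroom head clockwise to release it so that it springs back up, and leave the other things on the bench alone.

Things in the scene. Friction and masses are not known exactly. Their poses are not given: they have to be found in the camera images.
- station: Stop station fixed to the bench: grey enclosure 92 wide, 150 long, 62 mm deep on a bent steel bracket. Origin: centre of the foot plate's underside; front is -x (to the robot at yaw 0). Its face slopes down to the front at 30 deg; top edge 163 mm high. The mushroom stands 22 mm down-slope of the face's middle; 68 mm up-slope of it are a flush start button and a lamp (unused).
- stop_top (a point): Centre of the mushroom head's top, moving with it; z points out of the face along the button's axis, 30 deg from vertical. Head: round, 50 mm wide, 18 mm high, its cylindrical rim 6 to 18 mm below this point. It stands 36 mm off the sloped face when up, 30 mm latched. Under the head is a fixed collar, 42 mm wide and up to 10 mm high.
- stop (a joint): How far the mushroom is pushed in, m: 0 up, about 0.0057 at rest when latched, 0.0085 at the bottom. Its spring pushes back with 3 N at the top and 9.4 N at the bottom; riding over the catch takes up to 9 N near 0.002, so 10 to 15 N pushes it to the bottom, where the catch has dropped in and the head stays down when let go. Pulling does not free it.
- stop_knob (a joint): Turn of the mushroom head about its axis, rad: 0 at rest, grows clockwise seen from outside the face, to a stop at 0.9 (52 deg). By 0.7 the catch lets go and the head springs up as soon as nothing holds it down. Let go, a weak spring (0.05 N m) turns it back to 0 within 1 s.
- conveyor: Bench-top belt conveyor, 180 mm wide, 800 mm long, belt top 75 mm above the bench, standing still and fixed. Origin: on the bench under the middle of its discharge end; the belt runs from there along its +y. A small photo-eye stands on its +x edge, 150 mm from the end, up to 100 mm above the bench.
- basket: Wire basket with three circuit boards fixed in it, on the belt: 90 mm (x) by 130 mm (y), rim 55 mm high, about 0.32 kg. Origin: centre of its underside, z up. A rigid wire bail stands over it in its y-z plane; its level top bar, along y, is 6 mm thick, 96 mm long, its axis 125 mm above the underside. In the bar's middle is a black grip sleeve, 14 mm thick, 36 mm long.
- basket_grip (a point): Centre of the grip sleeve, on the axis of the bail's top bar; axes as the basket's (y along the bar).
- rack: Hang rack fixed to the bench: foot plate, 25 mm square post 260 mm high, 75 mm behind (+x of) the origin, and a two-prong hook pointing to -x (to the robot at yaw 0). Origin: on the bench below the hook. Prongs: level 8 mm bars 64 mm apart (y = +-32 mm), tops 236 mm high, from a plate at x = 56 to x = -48 mm; there the tips turn up, to 257 mm high at x = -58 mm.
- rack_seat (a point): Midway between the prongs at the height of their tops (236 mm), 12 mm to -x of the rack's origin: where the middle of the bail should lie. Axes as the rack's. A bail lying on the prongs runs along y with its axis 3 mm above this point.
- bottle: Bystander: white plastic bottle, 60 mm in diameter, 165 mm high, standing. Origin: centre of its underside.
- spool: Bystander: spool of solder wire, 64 mm in diameter, 56 mm high, standing on end. Origin: centre of its underside.
- screwdriver: Bystander: screwdriver, 190 mm long, 26 mm thick, lying along its x. Origin: middle of its underside.

How it is judged:
By the outcome, as a careful person would: the job done as asked, in the order asked, and still so for the second after the job is handed in, with the robot touching nothing.
It also fails if it takes over 70 s, if anything falls off the work surface, if the arm or the gripper's body presses on something with over 40 N, if the wrist force passes 120 N, or if a joint passes its speed limit or range.

### The arm

A 6-joint arm with a two-finger parallel gripper is mounted at the origin on the work surface. World frame = base frame: x ahead of the robot, y to its left, z up, the work surface at z = 0. Lengths are in m, angles in rad, forces in N, time in s.
With the tool pointing down it reaches from about 0.375 to 0.975 m from the base axis. Payload 3.8 kg.
Tool frame: the origin (TCP) lies midway between the tips of the shut fingers; the grasp point (between the pads) lies 19 mm behind it (bot.grip_depth is the z of the grasp point in the tool frame, in m); z points along the fingers, y is the line along which they close (so a half turn about z gives the same grasp; the last joint's range is limited). The gripper opens to 88 mm and grips with 3 to 60 N. Pads are 18 mm wide; open, the fingers measure 123 mm over their backs; the gripper's body (75 mm by 187 mm) begins 45 mm behind the grasp point.
Start: joints at [1.139, 0.264, 1.604, -0, 1.274, -0.037], TCP at [0.26, 0.623, 0.239] pointing down, gripper open.
Joint ranges: [-2.63, 2.63], [-0.94, 2.18], [0.31, 2.57], [-1.31, 4.45], [0, 2.66], [-2.55, 2.55]. Speed limits (rad/s): [2.57, 2.57, 3.14, 3.14, 3.14, 3.14].

### API

Orientations are given as a unit quaternion [w, x, y, z].
In Python, from bench import bot gives the robot as it stands. The module is installed in compiled form; this text tells all that it offers.
- The arm moves only by the tool servo_tool, never from a script. Its arguments are lists of equal length, an entry for each row: "linear": the shift along the tool's x, y, z normalised to -1 to 1, where 1 is 0.08 m, a list of three; "roll": the turn about the tool's z normalised to -1 to 1, where 1 is 90 degrees; "claw": the opening, from -1 (shut) to 1 (fully open). In form: {"linear": [[x, y, z], ...], "roll": [roll, ...], "claw": [claw, ...]}. A call has 1 to 10 rows; each row is the pose to reach, as a shift and turn from the pose commanded when the call began, along the tool's axes at that moment; what a row does not reach only later rows make up. A row lasts 1/10 s, in which the tool goes at most 50 mm and 8.59 degrees, less where a joint would pass 70% of its speed; a pose out of reach is approached as far as the arm can. A call with a number of a shift or a turn outside -1 to 1 is refused whole. A call with a gripper value outside its range is refused whole. The fingers move at their own pace and stop on an object; the grip force is fixed at half the most. Time passes only in rows, so rows that repeat a pose let the fingers close. It gives the time, the measured TCP pose, the force, the opening and the grip force at its end, in the units of the state.
- bot.sense(): the state, without advancing time (a new reading comes with each control period).
- bot.camera(name): name is "side" or "top" or "wrist"; returns (picture, depth): 480x640x3 uint8, red, green, blue; 480x640 float32, m along the optical axis (not along the pixel's ray), 0 where there is no reading.
- bot.camera_model(name): a dict with "mtx" (3x3 intrinsics, pixels), "world_from_camera" (4x4, takes a point from camera to world coordinates). Camera axes: x right, y up, looking along -z (the intrinsics and any distortion apply to the point x, -y, -z); pixel columns grow to the right and rows downward; lengths in m; the calibration is good to about 2 mm. The wrist camera is an equidistant fisheye: a pixel r from the principal point sees the ray r / f radians off the axis. A picture is of the moment at which its call begins: read the wrist's pose just before it. camera_model takes no time and is no camera call; for the wrist camera it gives the pose at the moment of the call.
- bot.finish_job(): hands the job in; it is judged then, once.
Trained networks look in the newest picture that a camera, given by its name, has taken for a name from the list of things; names that differ only in an ending like _2 or _b are one class to them, and where a whole thing is asked for, a point or a joint stands for the part that bears it (a point fixed in the world has none). Each returns a list of dicts, best first, with "p" (0 to 1); they miss things now and then, are a little off and sometimes report something else, mostly with a low value. They report only what shows in the picture. A call takes as long as a camera call.
- bot.boxes_of(camera, target): "bbox" ([left, top, right, bottom] in pixels, round what is visible of it).
The state is a dict: "clock": time; "q": joint angles; "dq": joint speeds; "effort": joint torques, N m; "eef_pos": TCP position; "ee_rot": TCP orientation; "wrist_force": force on the tool from outside, world axes, zero at the start; "wrist_torque": the same for the moment, N m; "opening": finger opening in m; "grip_force": force on a finger pad.
Only numpy, scipy, OpenCV 4.12 (cv2) and the standard library are available. Lean on these libraries where they do the work, as an engineer would, in place of code of your own. Each camera call takes 0.05 s, during which the arm holds its last target. There are 200 camera calls.

## Working session

There is one attempt and no reset: what is moved stays moved. The work goes in short steps, Python scripts to look and compute and a tool call to move; the robot and the scene stay as the last step left them, time stands still between calls to the robot, and variables do not carry over. Pictures are saved under pics/ and viewed, at most 10 in all, crops included, and the job is handed in when it is done.

Besides the shell and the picture viewer there is one more tool, called after "Emit:" by a JSON object that holds its "op" and its "data", one argument or row to a line. servo_tool: Moves the arm, as the interface text tells. Scaled input: -1 to 1 covers 0.08 m each way for a shift and 90 degrees each way for a turn. Its arguments: {"type":"object","properties":{"linear":{"type":"array"},"roll":{"type":"array"},"claw":{"type":"array"}},"required":["linear","roll","claw"]}

```bash
mkdir -p pics
python3 - <<'E'
from bench import bot
import cv2,numpy as np
s=bot.sense(); print({k:np.round(v,3) for k,v in s.items()}, bot.grip_depth)
for c in ("side","top"):
    p,d=bot.camera(c); cv2.imwrite(f"pics/{c}0.png",p[:,:,::-1]); np.save(f"{c}_d.npy",d); np.save(f"{c}_p.npy",p)
    m=bot.camera_model(c); print(c,m["mtx"].round(1).tolist(),m["world_from_camera"].round(3).tolist(),[k for k in m])
    for t in ("stop_top","station","basket","basket_grip","rack","conveyor","bottle","spool","screwdriver"):
        print(t,[(np.round(b["bbox"]).tolist(),round(b["p"],2)) for b in bot.boxes_of(c,t)[:2]])
E
```

```text
{'clock': np.float64(0.0), 'q': array([ 1.139,  0.265,  1.605,  0.   ,  1.274, -0.037]), 'dq': array([ 0.001, -0.002, -0.001,  0.001,  0.   ,  0.001]), 'effort': array([-1.0000e-03, -5.0210e+01, -3.5688e+01,  7.3000e-02,  2.9000e-02,
       -0.0000e+00]), 'eef_pos': array([0.259, 0.622, 0.237]), 'ee_rot': array([-0.   ,  0.196,  0.981, -0.001]), 'wrist_force': array([ 0.212, -0.075,  0.878]), 'wrist_torque': array([-0.028, -0.001, -0.005]), 'grip_force': np.float64(0.0), 'opening': np.float64(0.088)} -0.0187
side [[473.3, 0.0, 316.1], [0.0, 473.3, 236.4], [0.0, 0.0, 1.0]] [[-0.985, 0.109, -0.131, 0.52], [-0.17, -0.707, 0.686, 0.572], [-0.018, 0.699, 0.715, 0.87], [0.0, 0.0, 0.0, 1.0]] ['mtx', 'world_from_camera']
stop_top [([328.0, 242.0, 348.0, 259.0], 0.81), ([332.0, 119.0, 403.0, 232.0], 0.28)]
station [([296.0, 245.0, 360.0, 349.0], 0.75)]
basket [([310.0, 377.0, 378.0, 480.0], 0.7)]
basket_grip [([309.0, 380.0, 378.0, 479.0], 0.9)]
rack [([329.0, 118.0, 406.0, 231.0], 0.98)]
conveyor [([272.0, 373.0, 401.0, 480.0], 0.78)]
bottle [([292.0, 180.0, 317.0, 243.0], 0.82)]
spool [([209.0, 324.0, 247.0, 366.0], 0.74), ([224.0, 267.0, 302.0, 280.0], 0.38)]
screwdriver [([225.0, 267.0, 298.0, 279.0], 0.71)]
top [[605.2, 0.0, 320.7], [0.0, 605.2, 243.6], [0.0, 0.0, 1.0]] [[0.025, 0.984, -0.176, 0.41], [-1.0, 0.026, 0.005, -0.082], [0.009, 0.176, 0.984, 1.59], [0.0, 0.0, 0.0, 1.0]] ['mtx', 'world_from_camera']
stop_top [([310.0, 263.0, 334.0, 283.0], 0.59)]
station [([267.0, 246.0, 338.0, 297.0], 0.88)]
basket [([144.0, 275.0, 203.0, 315.0], 0.9), ([403.0, 248.0, 476.0, 331.0], 0.69)]
basket_grip [([142.0, 277.0, 201.0, 316.0], 0.77)]
rack [([402.0, 247.0, 478.0, 331.0], 0.59)]
conveyor [([245.0, 189.0, 263.0, 218.0], 0.71), ([1.0, 239.0, 229.0, 337.0], 0.6)]
bottle [([379.0, 220.0, 400.0, 250.0], 0.67)]
spool [([242.0, 187.0, 263.0, 218.0], 0.71)]
screwdriver [([322.0, 175.0, 332.0, 225.0], 0.64)]
```

View pics/side0.png

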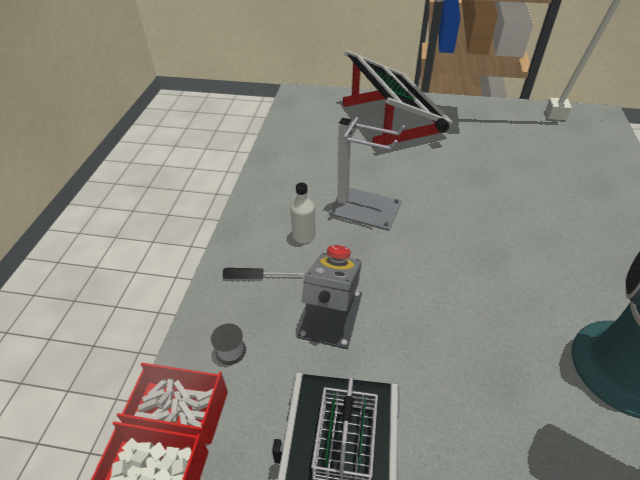

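View pics/top0.png

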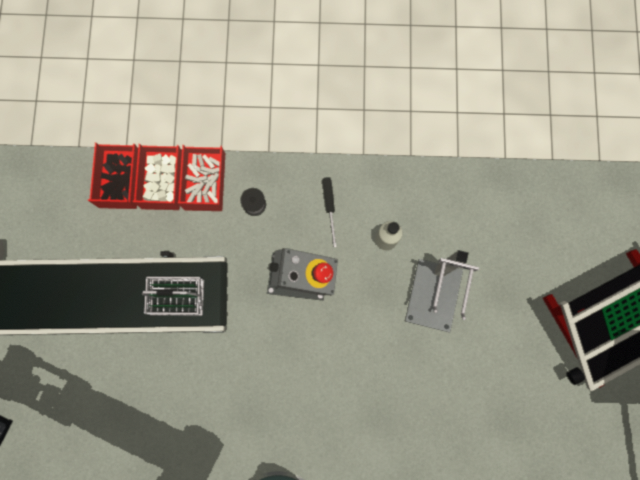

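The side view shows the station near (335,300), basket (345,430), rack (365,170). In the top view the mushroom is at (322,272), the bail near (172,292), and the prongs run from about (440,310) and (463,318) up to the post at (460,258).

```bash
cat > h.py <<'E'
import numpy as np
def cloud(d,m):
    K=m["mtx"];T=m["world_from_camera"]
    v,u=np.mgrid[:480,:640]
    P=np.stack([(u-K[0,2])/K[0,0]*d,-(v-K[1,2])/K[1,1]*d,-d],-1)@T[:3,:3].T+T[:3,3]
    P[d<=0]=np.nan
    return P
E
python3 - <<'E'
from bench import bot
import numpy as np,cv2
from h import cloud
np.set_printoptions(precision=4,suppress=True)
def line(p,n):
    c=p.mean(0);w,v=np.linalg.eigh(np.cov(p[:,:2].T));a=v[:,1]
    t=(p[:,:2]-c[:2])@a
    print(n,len(p),c,"dir",a,"yaw",np.degrees(np.arctan2(a[1],a[0])),"ext",t.min(),t.max(),"mid",c[:2]+a*(t.min()+t.max())/2,"wid",np.sqrt(w[0]))
for c,bx in (("top",dict(b=(140,270,210,320),r=(400,240,482,335),s=(262,240,345,300))),("side",dict(b=(300,370,385,480),r=(325,115,410,235),s=(290,235,365,350)))):
    p=np.load(c+"_p.npy").astype(int);C=cloud(np.load(c+"_d.npy"),bot.camera_model(c))
    g=lambda k:(C[bx[k][1]:bx[k][3],bx[k][0]:bx[k][2]].reshape(-1,3),p[bx[k][1]:bx[k][3],bx[k][0]:bx[k][2]].reshape(-1,3))
    print(c, "bench z", np.nanmedian(C[360:400,330:380,2]) )
    P,_=g("b");q=P[(P[:,2]>.19)&(P[:,2]<.215)]; line(q,"bar")
    q=P[(P[:,2]>.12)&(P[:,2]<.14)]; line(q,"basketrim"); print(np.nanmin(q,0),np.nanmax(q,0))
    P,_=g("r");q=P[(P[:,2]>.222)&(P[:,2]<.245)]; line(q,"prongs"); np.save(c+"_pr.npy",q)
    q=P[(P[:,2]>.245)]; print("high",q[np.argsort(q[:,0])][::max(1,len(q)//14)])
    P,R=g("s");red=(R[:,0]>150)&(R[:,1]<60)&(R[:,2]<70)&(P[:,2]>.1);q=P[red];print("red",len(q),q.mean(0),q.min(0),q.max(0))
    q=q[q[:,2]>np.percentile(q[:,2],10)]
    A=np.c_[q[:,:2],np.ones(len(q))];print("plane",np.linalg.lstsq(A,q[:,2],rcond=None)[0])
    gr=(~red)&(P[:,2]>.06)&(abs(R[:,0]-R[:,2])<25);q=P[gr]
    r=cv2.minAreaRect(q[:,:2].astype(np.float32));print("station rect",r,"zmax",q[:,2].max())
    A=np.c_[q[:,:2],np.ones(len(q))];print("plane",np.linalg.lstsq(A,q[:,2],rcond=None)[0])
E
```

```text
top bench z -0.0006433528846940817
bar 189 [0.537  0.2654 0.2018] dir [-0.0231  0.9997] yaw 91.32294264341917 ext -0.05250459336378479 0.054338355808362625 mid [0.537  0.2664] wid 0.003304433167833978
basketrim 469 [0.5371 0.2655 0.1296] dir [-0.1865  0.9825] yaw 100.74625501165112 ext -0.06905054695548758 0.07396514923048123 mid [0.5366 0.2679] wid 0.030864033930792383
[0.4916 0.2017 0.1201] [0.5822 0.3331 0.1399]
prongs 465 [ 0.573  -0.3899  0.2351] dir [-0.9929  0.1194] yaw 173.14487515979803 ext -0.06902338453753844 0.07418344001112175 mid [ 0.5705 -0.3896] wid 0.02990391731275728
high [[ 0.4888 -0.4057  0.2602]
 [ 0.5028 -0.3452  0.2568]
 [ 0.6035 -0.4283  0.2491]
 [ 0.6079 -0.4153  0.2476]
 [ 0.6111 -0.4003  0.2544]
 [ 0.6154 -0.4087  0.257 ]
 [ 0.6177 -0.3959  0.2547]
 [ 0.6197 -0.3955  0.2561]
 [ 0.6217 -0.4038  0.2591]
 [ 0.6241 -0.3889  0.256 ]
 [ 0.6266 -0.4088  0.2574]
 [ 0.63   -0.3932  0.2476]
 [ 0.633  -0.3954  0.2577]
 [ 0.6359 -0.4093  0.2559]
 [ 0.64   -0.3979  0.2571]]
red 198 [ 0.5984 -0.0947  0.1456] [ 0.5776 -0.1181  0.1267] [ 0.6198 -0.0766  0.1582]
plane [-0.0
[... 791 characters left out ...]
[ 0.4905 -0.4026  0.2512]
 [ 0.4971 -0.4046  0.2466]
 [ 0.5084 -0.3432  0.2534]
 [ 0.6063 -0.4309  0.2478]
 [ 0.6116 -0.4138  0.2468]
 [ 0.6161 -0.3909  0.2472]
 [ 0.618  -0.3683  0.2451]
 [ 0.6197 -0.3978  0.2588]
 [ 0.6215 -0.3933  0.2588]
 [ 0.6238 -0.3932  0.2586]
 [ 0.6271 -0.4003  0.2593]
 [ 0.6303 -0.3885  0.2556]
 [ 0.6336 -0.4138  0.2586]
 [ 0.6375 -0.407   0.257 ]
 [ 0.6405 -0.3942  0.2565]]
red 35 [ 0.6076 -0.0931  0.1479] [ 0.5917 -0.1057  0.1425] [ 0.6226 -0.0769  0.154 ]
plane [-0.0869  0.3393  0.2325]
station rect ((0.6048171520233154, -0.044183000922203064), (0.16227509081363678, 0.09243615716695786), 84.33082580566406) zmax 0.16389717656942315
plane [ 0.092  -0.0244  0.0703]
```

Emit:
{"op": "servo_tool", "data": {
  "linear": [
    [0,0,-0.5],
    [-0.5,-0.5,-0.8],
    [-1,-1,-0.8],
    [-1,-1,-0.8],
    [-1,-1,-0.8],
    [-1,-1,-0.8],
    [-1,-1,-0.8],
    [-1,-1,-0.8],
    [-1,-1,-0.8],
    [-1,-1,-0.8]
  ],
  "roll": [0.81,0.81,0.81,0.81,0.81,0.81,0.81,0.81,0.81,0.81],
  "claw": [-1,-1,-1,-1,-1,-1,-1,-1,-1,-1]
}}

```text
clock: 2.0
eef_pos: [0.3027, 0.5184, 0.3028]
ee_rot: [-0.0, 0.74, 0.672, 0.0]
wrist_force: [0.5, -0.2, -0.1]
opening: 0.0103
grip_force: 0.0
```

Run:
```python
import numpy as np
from scipy.optimize import least_squares
# rack fit: points on prongs, local frame
Q=np.vstack([np.load("top_pr.npy"),np.load("side_pr.npy")])[:,:2]
n=len(np.load("top_pr.npy"))
for q in (Q[:n],Q[n:]):
    def loc(p,q=q):
        c,s=np.cos(p[2]),np.sin(p[2]);d=q-p[:2];return d@np.array([[c,-s],[s,c]])
    def f(p):
        l=loc(p);out=np.abs(np.abs(l[:,1])-.032);
        return np.where(l[:,0]<.045,out,0.004+0*out)
    r=least_squares(f,[.552,-.386,-.2],loss="soft_l1",f_scale=.004,diff_step=1e-3);p=r.x
    l=loc(p);k=(l[:,0]<.045)&(abs(abs(l[:,1])-.032)<.008)
    print(p,np.degrees(p[2]),k.sum(),len(l),"xext",l[k,0].min(),np.percentile(l[:,0],[1,99]),"L/R mean",l[k&(l[:,1]>0),1].mean(),l[k&(l[:,1]<0),1].mean())
```

```text
[ 0.56321646 -0.3886683  -0.22516172] -12.900816466825885 332 465 xext -0.061432942306017306 [-0.0577992   0.07406398] L/R mean 0.03183078184668014 -0.031935263456408826
[ 0.55701184 -0.38449153 -0.22590297] -12.943286752275624 299 490 xext -0.055956767361978674 [-0.05362395  0.08530467] L/R mean 0.03190719274343898 -0.032031384382483305
```

Emit:
{"op": "servo_tool", "data": {
  "linear": [
    [-0.5,0.3,0],
    [-1,0.6,0],
    [-1,0.6,0]
  ],
  "roll": [0,0,0],
  "claw": [-1,-1,-1]
}}

```text
clock: 2.3
eef_pos: [0.3445, 0.4306, 0.3029]
ee_rot: [0.001, 0.741, 0.672, -0.0]
wrist_force: [-0.5, -0.1, -0.2]
opening: 0.0004
grip_force: 0.0
```

Emit:
{"op": "servo_tool", "data": {
  "linear": [
    [-0.5,0.3,0],
    [-1,0.6,0],
    [-1,0.6,0]
  ],
  "roll": [0,0,0],
  "claw": [-1,-1,-1]
}}

```text
clock: 2.6
eef_pos: [0.3845, 0.3468, 0.303]
ee_rot: [0.001, 0.741, 0.671, 0.0]
wrist_force: [-1.7, 0.4, -0.2]
opening: 0.0003
grip_force: 0.0
```

Emit:
{"op": "servo_tool", "data": {
  "linear": [
    [-0.5,0.3,0],
    [-1,0.6,0],
    [-1,0.6,0]
  ],
  "roll": [0,0,0],
  "claw": [-1,-1,-1]
}}

```text
clock: 2.9
eef_pos: [0.4246, 0.2631, 0.3029]
ee_rot: [0.001, 0.741, 0.671, 0.0]
wrist_force: [0.3, 1.1, -0.1]
opening: 0.0003
grip_force: 0.0
```

Emit:
{"op": "servo_tool", "data": {
  "linear": [
    [-0.5,0.3,0],
    [-1,0.6,0],
    [-1,0.6,0]
  ],
  "roll": [0,0,0],
  "claw": [-1,-1,-1]
}}

```text
clock: 3.2
eef_pos: [0.4647, 0.1793, 0.3028]
ee_rot: [0.001, 0.741, 0.671, 0.0]
wrist_force: [0.1, 1.3, -0.4]
opening: 0.0003
grip_force: 0.0
```

Emit:
{"op": "servo_tool", "data": {
  "linear": [
    [-0.5,0.3,0],
    [-1,0.6,0],
    [-1,0.6,0]
  ],
  "roll": [0,0,0],
  "claw": [-1,-1,-1]
}}

```text
clock: 3.5
eef_pos: [0.5048, 0.0956, 0.3027]
ee_rot: [0.001, 0.741, 0.671, 0.0]
wrist_force: [-0.3, 0.0, 0.1]
opening: 0.0006
grip_force: 0.0
```

Emit:
{"op": "servo_tool", "data": {
  "linear": [
    [-0.5,0.3,0],
    [-1,0.6,0],
    [-1,0.6,0]
  ],
  "roll": [0,0,0],
  "claw": [-1,-1,-1]
}}

```text
clock: 3.8
eef_pos: [0.545, 0.0118, 0.3025]
ee_rot: [0.0, 0.741, 0.671, 0.0]
wrist_force: [-0.4, 0.8, 0.5]
opening: 0.0004
grip_force: 0.0
```

Emit:
{"op": "servo_tool", "data": {
  "linear": [
    [-0.5,0.3,0],
    [-1,0.6,0],
    [-1,0.6,0]
  ],
  "roll": [0,0,0],
  "claw": [-1,-1,-1]
}}

```text
clock: 4.1
eef_pos: [0.5851, -0.0723, 0.3022]
ee_rot: [0.0, 0.741, 0.672, 0.0]
wrist_force: [-0.1, 0.4, 0.1]
opening: 0.0006
grip_force: 0.0
```

Emit:
{"op": "servo_tool", "data": {
  "linear": [
    [-0.37,0.22,0],
    [-0.37,0.22,0],
    [-0.37,0.22,0],
    [-0.37,0.22,0]
  ],
  "roll": [0,0,0,0],
  "claw": [-1,-1,-1,-1]
}}

```text
clock: 4.5
eef_pos: [0.5977, -0.1, 0.3026]
ee_rot: [-0.001, 0.74, 0.673, 0.0]
wrist_force: [-0.5, 0.9, -0.7]
opening: 0.0004
grip_force: 0.0
```

Run:
```python
from bench import bot
import cv2,numpy as np
s=bot.sense();m=bot.camera_model("wrist");p,d=bot.camera("wrist");cv2.imwrite("pics/w1.png",p[:,:,::-1])
np.savez("w1.npz",p=p,d=d,K=m["mtx"],T=m["world_from_camera"])
print(s["eef_pos"],s["ee_rot"],s["wrist_force"],m)
for t in("stop_top","station","rack"):print(t,bot.boxes_of("wrist",t)[:2])
```

```text
[ 0.59772573 -0.09995995  0.30263644] [-6.07249324e-04  7.39750640e-01  6.72880790e-01  2.53537075e-04] [-0.5463037   0.87790801 -0.66245948] {'mtx': array([[371.64829954,   0.        , 315.52755636],
       [  0.        , 371.64829954, 240.14249392],
       [  0.        ,   0.        ,   1.        ]]), 'world_from_camera': array([[ 9.95508887e-01,  9.08899857e-02,  2.64776578e-02,
         6.05176522e-01],
       [-9.46681344e-02,  9.55820576e-01,  2.78289365e-01,
        -2.93446566e-02],
       [-1.41737556e-05, -2.79546127e-01,  9.60132263e-01,
         4.48927089e-01],
       [ 0.00000000e+00,  0.00000000e+00,  0.00000000e+00,
         1.00000000e+00]])}
stop_top [{'bbox': [290.2, 187.2, 348.5, 241.1], 'p': 0.79}]
station [{'bbox': [257.5, 62.8, 379.9, 239.2], 'p': 0.73}, {'bbox': [440.1, 1.2, 503.0, 59.2], 'p': 0.2}]
rack [{'bbox': [290.5, 387.0, 340.2, 421.9], 'p': 0.7}]
```

View pics/w1.png

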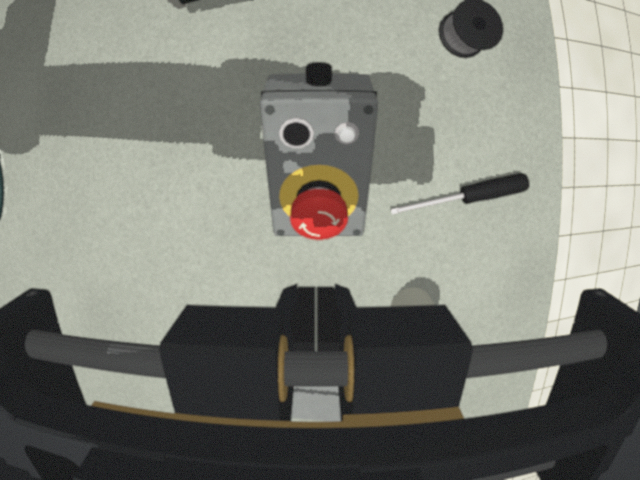

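The wrist view shows the mushroom at (319,213), directly ahead of the shut fingertips (317,290), with the station aligned to the tool. I'll refine it with the fisheye depth.

```bash
cat >> h.py <<'E'
def wcloud(d,K,T):
    v,u=np.mgrid[:480,:640]
    x=(u-K[0,2])/K[0,0];y=(v-K[1,2])/K[1,1];r=np.hypot(x,y)+1e-9
    k=np.tan(np.minimum(r,1.5))/r*d
    P=np.stack([x*k,-y*k,-d],-1)@T[:3,:3].T+T[:3,3]; P[d<=0]=np.nan
    return P
E
python3 - <<'E'
import numpy as np
from h import wcloud
np.set_printoptions(precision=4,suppress=True)
z=np.load("w1.npz");P=wcloud(z["d"],z["K"],z["T"]);p=z["p"].astype(int)
print("bench",np.nanmedian(P[240:270,120:200,2]))
red=(p[:,:,0]>110)&(p[:,:,1]<70)&(p[:,:,2]<80);red[:170]=0;red[250:]=0
q=P[red];print(len(q),q.mean(0),np.percentile(q,[1,99],axis=0))
a=np.radians(84.5);u=np.array([np.cos(a),np.sin(a),0]);l=np.array([u[1],-u[0],0]);n=-.5*u+np.array([0,0,.866]);t=.866*u+np.array([0,0,.5])
L=q@np.c_[l,t,n];print("l,t,n",np.percentile(L,[1,50,99],axis=0))
c=(np.percentile(L,1,axis=0)+np.percentile(L,99,axis=0))/2
top=np.percentile(L[:,2],97)
print("stop_top est",np.c_[l,t,n]@np.array([c[0],c[1],top]))
f=P[95:160,275:370].reshape(-1,3);A=np.c_[f[:,:2],np.ones(len(f))];k=np.linalg.lstsq(A,f[:,2],rcond=None)[0];print("face",k,np.degrees(np.arctan(np.hypot(k[0],k[1]))),np.degrees(np.arctan2(k[1],k[0])),"face n",np.median(f@n))
E
```

```text
bench 0.00015386699779593171
1928 [nan nan nan] [[nan nan nan]
 [nan nan nan]]
l,t,n [[nan nan nan]
 [nan nan nan]
 [nan nan nan]]
stop_top est [nan nan nan]
 ** On entry to DLASCL parameter number  4 had an illegal value
 ** On entry to DLASCL parameter number  4 had an illegal valueTraceback (most recent call last):
  File "<stdin>", line 13, in <module>
    x, resids, rank, s = _umath_linalg.lstsq(a, b, rcond,
                         ~~~~~~~~~~~~~~~~~~~^^^^^^^^^^^^^
                                             signature=signature)
                                             ^^^^^^^^^^^^^^^^^^^^
    raise LinAlgError("SVD did not converge in Linear Least Squares")
numpy.linalg.LinAlgError: SVD did not converge in Linear Least Squares
```

Run:
```python
import numpy as np
from h import wcloud
np.set_printoptions(precision=4,suppress=True)
z=np.load("w1.npz");P=wcloud(z["d"],z["K"],z["T"]);p=z["p"].astype(int)
red=(p[:,:,0]>110)&(p[:,:,1]<70)&(p[:,:,2]<80);red[:170]=0;red[250:]=0
q=P[red];q=q[~np.isnan(q[:,0])];q=q[q[:,2]>.1];print(len(q))
for deg in (84.5,):
    a=np.radians(deg);u=np.array([np.cos(a),np.sin(a),0]);l=np.array([u[1],-u[0],0]);n=-.5*u+np.array([0,0,.866]);t=.866*u+np.array([0,0,.5]);M=np.c_[l,t,n]
    L=q@M;print("l,t,n",np.percentile(L,[1,50,99],axis=0))
    c=(np.percentile(L,1,axis=0)+np.percentile(L,99,axis=0))/2
    top=np.percentile(L[:,2],97)
    print("stop_top est",M@np.array([c[0],c[1],top]))
f=P[95:160,275:370].reshape(-1,3);f=f[~np.isnan(f[:,0])];A=np.c_[f[:,:2],np.ones(len(f))];k=np.linalg.lstsq(A,f[:,2],rcond=None)[0];print("face",k,np.degrees(np.arctan(np.hypot(k[0],k[1]))),np.degrees(np.arctan2(k[1],k[0])),"face n",np.median(f@n))
```

```text
1921
l,t,n [[0.5857 0.0176 0.1329]
 [0.6082 0.046  0.1464]
 [0.6301 0.0585 0.1496]]
stop_top est [ 0.6011 -0.0998  0.1483]
face [0.0392 0.5077 0.1388] 26.984349659090714 85.58860202001004 face n 0.11281620241713512
```

Emit:
{"op": "servo_tool", "data": {
  "linear": [
    [-0.05,0.02,0.5],
    [-0.05,0.02,1],
    [-0.05,0.02,1],
    [-0.05,0.02,1]
  ],
  "roll": [0,0,0,0],
  "claw": [-1,-1,-1,-1]
}}

```text
clock: 5.1
eef_pos: [0.5985, -0.1062, 0.2225]
ee_rot: [-0.001, 0.74, 0.672, -0.001]
wrist_force: [0.4, -0.3, -0.3]
opening: 0.0004
grip_force: 0.0
```

Emit:
{"op": "servo_tool", "data": {
  "linear": [
    [0,0,0.4],
    [0,0,0.75],
    [0,0,0.85],
    [0,0,0.85],
    [0,0,0.85],
    [0,0,0.85]
  ],
  "roll": [0,0,0,0,0,0],
  "claw": [-1,-1,-1,-1,-1,-1]
}}

```text
clock: 5.7
eef_pos: [0.6008, -0.1069, 0.1574]
ee_rot: [0.002, 0.74, 0.672, 0.001]
wrist_force: [0.1, 0.1, -0.1]
opening: 0.0006
grip_force: 0.0
```

Emit:
{"op": "servo_tool", "data": {
  "linear": [
    [0,0,0.05],
    [0,0,0.1],
    [0.01,0,0.12],
    [0.02,0,0.137],
    [0.03,0,0.154],
    [0.03,0,0.154]
  ],
  "roll": [0,0,0,0,0,0],
  "claw": [-1,-1,-1,-1,-1,-1]
}}

```text
clock: 6.3
eef_pos: [0.6002, -0.1043, 0.1434]
ee_rot: [0.001, 0.74, 0.672, 0.001]
wrist_force: [0.4, -0.1, 2.8]
opening: 0.0005
grip_force: 1.0
```

Emit:
{"op": "servo_tool", "data": {
  "linear": [
    [0.01,0,0.017],
    [0.02,0,0.034],
    [0.02,0,0.034]
  ],
  "roll": [0,0,0],
  "claw": [-1,-1,-1]
}}

```text
clock: 6.6
eef_pos: [0.6005, -0.1031, 0.1411]
ee_rot: [0.001, 0.74, 0.672, 0.0]
wrist_force: [-1.6, -1.3, 8.0]
opening: 0.0002
grip_force: 4.1
```

Emit:
{"op": "servo_tool", "data": {
  "linear": [
    [0.01,0,0.017],
    [0.02,0,0.034],
    [0.02,0,0.034]
  ],
  "roll": [0,0,0],
  "claw": [-1,-1,-1]
}}

```text
clock: 6.9
eef_pos: [0.6008, -0.1026, 0.1401]
ee_rot: [0.002, 0.74, 0.672, -0.0]
wrist_force: [-4.6, -3.1, 14.5]
opening: 0.0006
grip_force: 7.4
```

Emit:
{"op": "servo_tool", "data": {
  "linear": [
    [0.01,0,0.017],
    [0.015,0,0.026],
    [0.015,0,0.026]
  ],
  "roll": [0,0,0],
  "claw": [-1,-1,-1]
}}

```text
clock: 7.2
eef_pos: [0.6011, -0.1025, 0.1399]
ee_rot: [0.003, 0.74, 0.672, -0.0]
wrist_force: [-7.4, -6.6, 22.7]
opening: 0.0006
grip_force: 11.3
```

Bottomed out: the force climbs with no travel. Backing off and checking that the head stays down.

Emit:
{"op": "servo_tool", "data": {
  "linear": [
    [-0.04,0,-0.08],
    [-0.08,0,-0.3],
    [-0.3,0,-0.9],
    [-0.5,0,-1],
    [-0.5,0,-1],
    [-0.5,0,-1]
  ],
  "roll": [0,0,0,0,0,0],
  "claw": [-1,-1,-1,-1,-1,-1]
}}

```text
clock: 7.8
eef_pos: [0.5952, -0.1395, 0.2135]
ee_rot: [-0.001, 0.741, 0.672, -0.0]
wrist_force: [-0.1, 0.1, -0.3]
opening: 0.0006
grip_force: 0.0
```

Emit:
{"op": "servo_tool", "data": {
  "linear": [
    [0,0,-0.5],
    [0.5,0,-1],
    [0.5,0,-1],
    [0.5,0,-1],
    [0.5,0,-1]
  ],
  "roll": [0,0,0,0,0],
  "claw": [-1,-1,-1,-1,-1]
}}

```text
clock: 8.3
eef_pos: [0.5986, -0.0993, 0.2919]
ee_rot: [-0.002, 0.74, 0.673, -0.001]
wrist_force: [-0.3, 0.1, -0.4]
opening: 0.0002
grip_force: 0.0
```

```bash
cat > head.py <<'E'
from bench import bot
import numpy as np,cv2,sys
from h import wcloud
np.set_printoptions(precision=4,suppress=True)
s=bot.sense();m=bot.camera_model("wrist");p,d=bot.camera("wrist");cv2.imwrite(f"pics/{sys.argv[1]}.png",p[:,:,::-1]);np.savez(sys.argv[1]+".npz",p=p,d=d,K=m["mtx"],T=m["world_from_camera"])
print(s["clock"],s["eef_pos"],s["ee_rot"],s["wrist_force"])
P=wcloud(d,m["mtx"],m["world_from_camera"]);p=p.astype(int)
q=P[(p[:,:,0]>110)&(p[:,:,1]<70)&(p[:,:,2]<80)];q=q[~np.isnan(q[:,0])];q=q[(q[:,2]>.1)&(np.hypot(q[:,0]-.6,q[:,1]+.098)<.05)]
a=np.radians(84.5);u=np.array([np.cos(a),np.sin(a),0]);l=np.array([u[1],-u[0],0]);n=-.5*u+np.array([0,0,.866]);t=.866*u+np.array([0,0,.5]);M=np.c_[l,t,n]
L=q@M;print(len(q),"l,t,n",np.percentile(L,[1,50,90,99],axis=0))
f=P.reshape(-1,3);F=f@M;k=(abs(F[:,0]-.6065)<.04)&(F[:,1]>.085)&(F[:,1]<.13)&(f[:,2]>.1);print("face n",np.median(F[k,2]),k.sum())
E
python3 head.py w2
```

```text
8.3 [ 0.5986 -0.0993  0.2919] [-0.0017  0.74    0.6726 -0.0014] [-0.3176  0.134  -0.3731]
2034 l,t,n [[0.5859 0.0163 0.1268]
 [0.6083 0.0459 0.1406]
 [0.6248 0.0568 0.143 ]
 [0.6301 0.0585 0.1439]]
face n 0.11338942944541718 8003
```

Latched (the head sits 5.8 mm lower). Now to the basket.

Emit:
{"op": "servo_tool", "data": {
  "linear": [
    [0.45,-0.12,0],
    [0.9,-0.24,0],
    [0.9,-0.24,0]
  ],
  "roll": [0,0,0],
  "claw": [-1,-1,-1]
}}

```text
clock: 8.65
eef_pos: [0.5858, -0.0235, 0.2923]
ee_rot: [-0.002, 0.74, 0.673, -0.001]
wrist_force: [0.3, -0.5, 0.1]
opening: 0.0006
grip_force: 0.0
```

Emit:
{"op": "servo_tool", "data": {
  "linear": [
    [0.45,-0.12,0],
    [0.9,-0.24,0],
    [0.9,-0.24,0]
  ],
  "roll": [0,0,0],
  "claw": [-1,-1,-1]
}}

```text
clock: 8.95
eef_pos: [0.5741, 0.0495, 0.2928]
ee_rot: [-0.002, 0.739, 0.673, -0.001]
wrist_force: [-0.8, 0.2, 0.1]
opening: 0.0007
grip_force: 0.0
```

Emit:
{"op": "servo_tool", "data": {
  "linear": [
    [0.45,-0.12,0],
    [0.9,-0.24,0],
    [0.9,-0.24,0]
  ],
  "roll": [0,0,0],
  "claw": [-1,-1,-1]
}}

```text
clock: 9.25
eef_pos: [0.5624, 0.1226, 0.2932]
ee_rot: [-0.001, 0.739, 0.673, -0.001]
wrist_force: [0.9, -0.7, -0.3]
opening: 0.0004
grip_force: 0.0
```

Emit:
{"op": "servo_tool", "data": {
  "linear": [
    [0.45,-0.12,0],
    [0.9,-0.24,0],
    [0.9,-0.24,0]
  ],
  "roll": [0,0,0],
  "claw": [0,0,0]
}}

```text
clock: 9.55
eef_pos: [0.5506, 0.1957, 0.2934]
ee_rot: [-0.001, 0.74, 0.673, -0.001]
wrist_force: [0.7, -0.7, -1.0]
opening: 0.0226
grip_force: 0.0
```

Emit:
{"op": "servo_tool", "data": {
  "linear": [
    [0.45,-0.12,0],
    [0.9,-0.24,0],
    [0.9,-0.24,0],
    [0.9,-0.24,0]
  ],
  "roll": [-0.073,-0.073,-0.073,-0.073],
  "claw": [0,0,0,0]
}}

```text
clock: 9.95
eef_pos: [0.5392, 0.2664, 0.2938]
ee_rot: [0.0, 0.7, 0.714, -0.001]
wrist_force: [-0.6, -0.6, 0.6]
opening: 0.0441
grip_force: 0.0
```

Run:
```python
from bench import bot
import numpy as np,cv2
from h import wcloud
np.set_printoptions(precision=4,suppress=True)
s=bot.sense();m=bot.camera_model("wrist");p,d=bot.camera("wrist");cv2.imwrite("pics/w3.png",p[:,:,::-1])
print(s["clock"],s["eef_pos"],s["ee_rot"],s["opening"])
P=wcloud(d,m["mtx"],m["world_from_camera"]).reshape(-1,3)
k=(P[:,2]>.193)&(P[:,2]<.215)&(abs(P[:,0]-.5375)<.03)&(abs(P[:,1]-.268)<.08)
q=P[k];c=q.mean(0);w,v=np.linalg.eigh(np.cov(q[:,:2].T));a=v[:,1]*np.sign(v[1,1]);t=(q[:,:2]-c[:2])@a
print(len(q),c,np.degrees(np.arctan2(a[1],a[0])),c[:2]+a*(t.min()+t.max())/2,t.min(),t.max(),"ztop",np.percentile(q[:,2],[50,95]))
col=p.reshape(-1,3)[k].astype(int).sum(1);b=q[col<150];print("sleeve",len(b),b.mean(0) if len(b) else 0, np.percentile(b[:,1],[1,99]) if len(b) else 0)
```

```text
9.95 [0.5392 0.2664 0.2938] [ 0.0003  0.7005  0.7137 -0.0011] 0.04407952081277304
1918 [0.5383 0.2692 0.2032] 90.92936385020394 [0.5383 0.267 ] -0.05415655986950112 0.04979173638941513 ztop [0.203  0.2065]
sleeve 957 [0.5385 0.268  0.2047] [0.2495 0.2838]
```

View pics/w3.png

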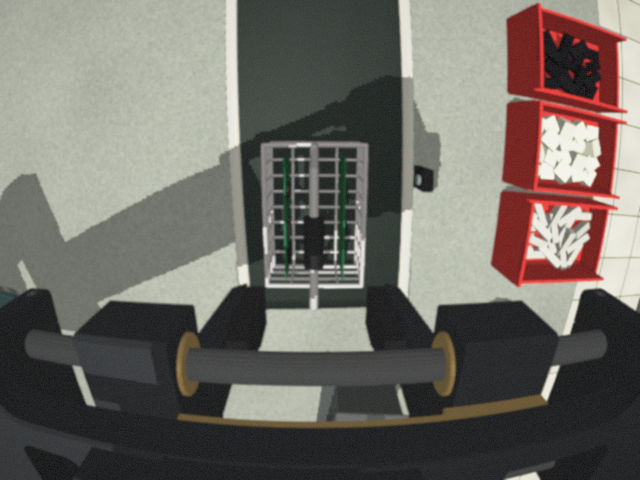

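The picture shows the bail and black sleeve at (314,243), centred between the open fingers and aligned. Descending and gripping.

Emit:
{"op": "servo_tool", "data": {
  "linear": [
    [0.01,0,0.4],
    [0.01,0,0.7],
    [0.01,0,0.7]
  ],
  "roll": [0,0,0],
  "claw": [0,0,0]
}}

```text
clock: 10.3
eef_pos: [0.5369, 0.2654, 0.2343]
ee_rot: [-0.001, 0.701, 0.713, -0.004]
wrist_force: [-0.6, -1.2, -0.5]
opening: 0.0438
grip_force: 0.0
```

Emit:
{"op": "servo_tool", "data": {
  "linear": [
    [0,-0.01,0.3],
    [0,-0.01,0.6],
    [0,-0.01,0.7],
    [0,-0.01,0.7],
    [0,-0.01,0.7]
  ],
  "roll": [0,0,0,0,0],
  "claw": [0,0,0,0,0]
}}

```text
clock: 10.8
eef_pos: [0.5391, 0.2684, 0.1844]
ee_rot: [0.0, 0.701, 0.713, 0.001]
wrist_force: [1.5, -0.1, 1.5]
opening: 0.044
grip_force: 0.0
```

Emit:
{"op": "servo_tool", "data": {
  "linear": [
    [0,0,0],
    [0,0,0],
    [0,0,0],
    [0,0,0],
    [0,0,0],
    [0,0,0]
  ],
  "roll": [0,0,0,0,0,0],
  "claw": [-1,-1,-1,-1,-1,-1]
}}

```text
clock: 11.4
eef_pos: [0.5379, 0.2687, 0.1832]
ee_rot: [-0.0, 0.701, 0.714, -0.0]
wrist_force: [-1.9, 0.5, 3.1]
opening: 0.013
grip_force: 30.0
```

Emit:
{"op": "servo_tool", "data": {
  "linear": [
    [0,0,-0.1],
    [0,0,-0.3],
    [0,0,-0.6],
    [0,0,-0.9],
    [0,0,-1],
    [0,0,-1]
  ],
  "roll": [0,0,0,0,0,0],
  "claw": [-1,-1,-1,-1,-1,-1]
}}

```text
clock: 12.0
eef_pos: [0.5392, 0.269, 0.2652]
ee_rot: [0.001, 0.701, 0.714, 0.002]
wrist_force: [0.5, -0.2, -3.8]
opening: 0.0129
grip_force: 29.9
```

Emit:
{"op": "servo_tool", "data": {
  "linear": [
    [0,0,-0.3],
    [0,0,-0.6],
    [0,0,-0.9],
    [0,0,-1],
    [0,0,-1]
  ],
  "roll": [0,0,0,0,0],
  "claw": [-1,-1,-1,-1,-1]
}}

```text
clock: 12.5
eef_pos: [0.5384, 0.2687, 0.3432]
ee_rot: [0.0, 0.701, 0.714, 0.001]
wrist_force: [1.0, 0.1, -4.0]
opening: 0.0133
grip_force: 29.9
```

Lifted (weight about 3.5 N). Carrying it over.

Emit:
{"op": "servo_tool", "data": {
  "linear": [
    [-0.2,-0.04,0],
    [-0.5,-0.1,0],
    [-0.8,-0.16,0],
    [-0.97,-0.19,0]
  ],
  "roll": [0,0,0,0],
  "claw": [-1,-1,-1,-1]
}}

```text
clock: 12.9
eef_pos: [0.5228, 0.188, 0.3405]
ee_rot: [-0.0, 0.701, 0.713, -0.002]
wrist_force: [-0.2, 0.4, -2.4]
opening: 0.0129
grip_force: 29.9
```

Emit:
{"op": "servo_tool", "data": {
  "linear": [
    [-0.32,-0.06,0],
    [-0.64,-0.13,0],
    [-0.97,-0.19,0]
  ],
  "roll": [0,0,0],
  "claw": [-1,-1,-1]
}}

```text
clock: 13.2
eef_pos: [0.5094, 0.1115, 0.3413]
ee_rot: [-0.001, 0.701, 0.714, -0.001]
wrist_force: [0.1, -0.5, -3.2]
opening: 0.0128
grip_force: 29.9
```

Emit:
{"op": "servo_tool", "data": {
  "linear": [
    [-0.32,-0.06,0],
    [-0.64,-0.13,0],
    [-0.97,-0.19,0]
  ],
  "roll": [0,0,0],
  "claw": [-1,-1,-1]
}}

```text
clock: 13.5
eef_pos: [0.4956, 0.0336, 0.3415]
ee_rot: [-0.001, 0.701, 0.714, -0.001]
wrist_force: [-0.7, -0.3, -3.2]
opening: 0.013
grip_force: 29.9
```

Emit:
{"op": "servo_tool", "data": {
  "linear": [
    [-0.32,-0.06,0],
    [-0.64,-0.13,0],
    [-0.97,-0.19,0]
  ],
  "roll": [0,0,0],
  "claw": [-1,-1,-1]
}}

```text
clock: 13.8
eef_pos: [0.4817, -0.0441, 0.3415]
ee_rot: [-0.001, 0.701, 0.713, -0.001]
wrist_force: [-0.2, -0.4, -3.7]
opening: 0.0129
grip_force: 29.9
```

Emit:
{"op": "servo_tool", "data": {
  "linear": [
    [-0.32,-0.06,0],
    [-0.64,-0.13,0],
    [-0.97,-0.19,0]
  ],
  "roll": [0,0,0],
  "claw": [-1,-1,-1]
}}

```text
clock: 14.1
eef_pos: [0.4679, -0.1219, 0.3415]
ee_rot: [-0.001, 0.701, 0.713, -0.0]
wrist_force: [0.6, -0.3, -3.5]
opening: 0.0132
grip_force: 29.9
```

Emit:
{"op": "servo_tool", "data": {
  "linear": [
    [-0.32,-0.06,0],
    [-0.64,-0.13,0],
    [-0.97,-0.19,0]
  ],
  "roll": [0,0,0],
  "claw": [-1,-1,-1]
}}

```text
clock: 14.4
eef_pos: [0.4541, -0.1996, 0.3415]
ee_rot: [-0.001, 0.701, 0.713, -0.0]
wrist_force: [0.5, -1.6, -3.2]
opening: 0.0129
grip_force: 29.9
```

Emit:
{"op": "servo_tool", "data": {
  "linear": [
    [-0.32,-0.06,0],
    [-0.64,-0.13,0],
    [-0.97,-0.19,0]
  ],
  "roll": [0,0,0],
  "claw": [-1,-1,-1]
}}

```text
clock: 14.7
eef_pos: [0.4403, -0.2774, 0.3415]
ee_rot: [-0.001, 0.701, 0.713, -0.0]
wrist_force: [0.1, 0.2, -3.1]
opening: 0.013
grip_force: 29.9
```

Emit:
{"op": "servo_tool", "data": {
  "linear": [
    [-0.32,-0.06,0],
    [-0.64,-0.13,0],
    [-0.9,-0.19,0],
    [-0.97,-0.19,0],
    [-0.97,-0.19,0]
  ],
  "roll": [0.05,0.1,0.155,0.155,0.155],
  "claw": [-1,-1,-1,-1,-1]
}}

```text
clock: 15.2
eef_pos: [0.4272, -0.3545, 0.3417]
ee_rot: [-0.001, 0.782, 0.623, 0.0]
wrist_force: [0.6, -0.2, -3.2]
opening: 0.0129
grip_force: 29.9
```

Run:
```python
from bench import bot
import numpy as np,cv2
from h import cloud
np.set_printoptions(precision=4,suppress=True)
s=bot.sense();print(s["clock"],s["eef_pos"],s["ee_rot"],s["wrist_force"])
pp=[]
for c in("side","top"):
    p,d=bot.camera(c);np.save(c+"2_d.npy",d);pp.append(p)
    C=cloud(d,bot.camera_model(c)).reshape(-1,3)
    e=np.array([.9748,-.2233,0]);f=np.array([.2233,.9748,0]);x0=C@e-.6235;y0=C@f+.252
    k=(C[:,2]>.248)&(C[:,2]<.27)&(x0>-.08)&(x0<.1)&(abs(y0)<.06)
    tip=k&(x0<-.03)
    for sg in(1,-1):
        t=tip&(y0*sg>0);print(c,"tip",sg,t.sum(),x0[t].mean(),y0[t].mean(),C[t,2].max() if t.any() else 0)
    t=k&(x0>.04);print("post",t.sum(),np.percentile(x0[t],[2,98]),np.percentile(y0[t],[2,98]))
    k=(C[:,2]>.225)&(C[:,2]<.243)&(x0>-.045)&(x0<.04)
    for sg in(1,-1):
        t=k&(abs(y0*sg-.032)<.012);print("prong",sg,t.sum(),y0[t].mean(),np.degrees(np.polyfit(x0[t],y0[t],1)[0]) if t.sum()>5 else 0,np.percentile(C[t,2],90) if t.any() else 0)
im=cv2.resize(np.hstack([pp[0][100:400,220:620],pp[1][120:420,240:640]]),(800,300));cv2.imwrite("pics/c4.png",im[:,:,::-1])
```

```text
15.2 [ 0.4272 -0.3545  0.3417] [-0.0011  0.782   0.6233  0.0001] [ 0.5596 -0.2455 -3.1893]
side tip 1 16 -0.052673712212067354 0.03334830324888219 0.2576745865738874
side tip -1 15 -0.05201337212005695 -0.029374731206969564 0.25860420887084046
post 113 [0.064  0.0909] [-0.0228  0.015 ]
prong 1 128 0.03370313450340653 0.4527031119912147 0.23682674564895742
prong -1 122 -0.0302081542447102 -0.4865772364179016 0.2367983074969789
top tip 1 15 -0.05208909794498933 0.03038296426214144 0.2629172802107438
top tip -1 0 nan nan 0
post 150 [0.0632 0.0912] [-0.0146  0.0323]
prong 1 133 0.03072334700046195 0.22611359799898614 0.23740977817218045
prong -1 71 -0.03293649549670975 -1.174929425157907 0.23805895048314318<stdin>:14: RuntimeWarning: Mean of empty slice.
  ret = ret.dtype.type(ret / rcount)
```

View pics/c4.png

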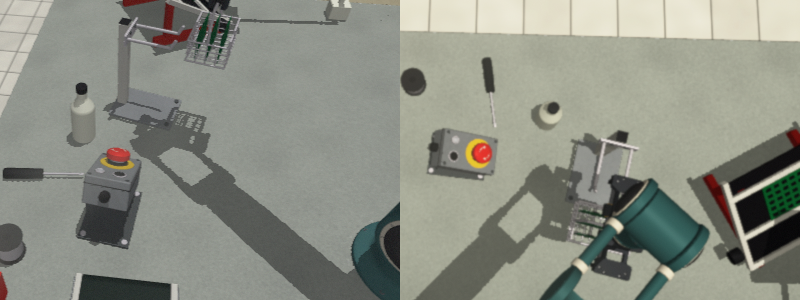

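The side crop shows the basket hanging upright in front of the prong tips; the top crop shows it just short of the rack, clear of everything. I'll descend, then thread the bail over the prongs.

Emit:
{"op": "servo_tool", "data": {
  "linear": [
    [-0.01,0,0.2],
    [-0.01,0,0.5],
    [-0.01,0,0.8],
    [-0.01,0,1],
    [-0.01,0,1],
    [-0.01,0,1]
  ],
  "roll": [0,0,0,0,0,0],
  "claw": [-1,-1,-1,-1,-1,-1]
}}

```text
clock: 15.9
eef_pos: [0.4278, -0.3547, 0.2627]
ee_rot: [-0.0, 0.782, 0.624, -0.0]
wrist_force: [0.7, -0.2, -2.0]
opening: 0.0128
grip_force: 29.9
```

Emit:
{"op": "servo_tool", "data": {
  "linear": [
    [0,0.1,0],
    [0,0.25,0],
    [0,0.4,0],
    [0,0.55,0],
    [0,0.7,0],
    [0,0.85,0],
    [0,1,0],
    [0,1,0]
  ],
  "roll": [0,0,0,0,0,0,0,0],
  "claw": [-1,-1,-1,-1,-1,-1,-1,-1]
}}

```text
clock: 16.7
eef_pos: [0.5074, -0.3733, 0.2626]
ee_rot: [0.0, 0.782, 0.623, 0.0]
wrist_force: [-0.6, -0.4, -3.0]
opening: 0.0132
grip_force: 29.9
```

Emit:
{"op": "servo_tool", "data": {
  "linear": [
    [0,0.15,0],
    [0,0.3,0],
    [0,0.45,0],
    [0,0.45,0],
    [0,0.45,0],
    [0,0.45,0]
  ],
  "roll": [0,0,0,0,0,0],
  "claw": [-1,-1,-1,-1,-1,-1]
}}

```text
clock: 17.3
eef_pos: [0.5404, -0.381, 0.2627]
ee_rot: [-0.0, 0.782, 0.623, -0.0]
wrist_force: [0.4, -0.2, -4.0]
opening: 0.0131
grip_force: 29.9
```

Run:
```python
from bench import bot
import numpy as np,cv2
s=bot.sense();print(s["clock"],s["eef_pos"],s["ee_rot"],s["wrist_force"])
e=s["eef_pos"];print("x0",e[0]*.9748-e[1]*.2233-.6235,"y0",e[0]*.2233+e[1]*.9748+.252)
p,d=bot.camera("side");im=cv2.resize(p[80:260,280:480],(800,600)[:2] and (640,576),interpolation=cv2.INTER_CUBIC);cv2.imwrite("pics/c5.png",im[:,:,::-1])
```

```text
17.3 [ 0.54041208 -0.38095553  0.26272217] [-3.09541132e-04  7.82083880e-01  6.23173074e-01 -1.68555696e-04] [ 0.36599861 -0.22439117 -4.00618234]
x0 -0.011638938134767352 y0 0.001318562346169394
```

View pics/c5.png

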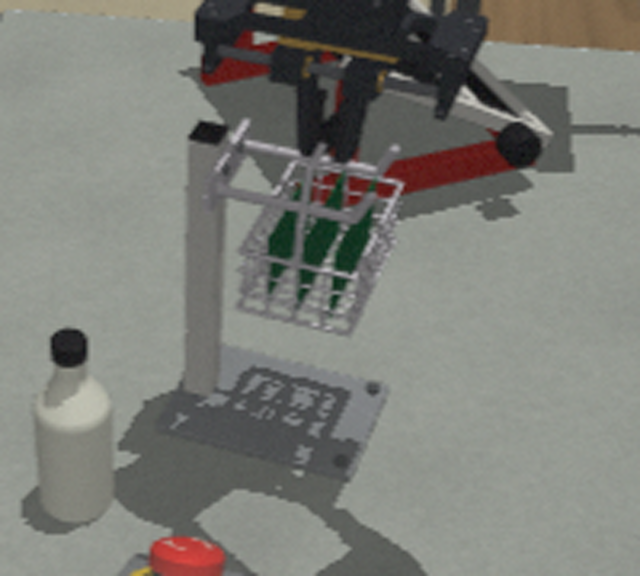

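The bail is above both prongs with the basket below them, between tips and post. Lowering.

Emit:
{"op": "servo_tool", "data": {
  "linear": [
    [0,0,0.12],
    [0,0,0.24],
    [0,0,0.36],
    [0,0,0.44],
    [0,0,0.48],
    [0,0,0.48],
    [0,0,0.48]
  ],
  "roll": [0,0,0,0,0,0,0],
  "claw": [-1,-1,-1,-1,-1,-1,-1]
}}

```text
clock: 18.05
eef_pos: [0.541, -0.3812, 0.2247]
ee_rot: [0.0, 0.782, 0.623, 0.0]
wrist_force: [0.4, 0.4, -2.4]
opening: 0.0131
grip_force: 29.9
```

Emit:
{"op": "servo_tool", "data": {
  "linear": [
    [0,0,0.015],
    [0,0,0.03],
    [0,0,0.03]
  ],
  "roll": [0,0,0],
  "claw": [-1,-1,-1]
}}

```text
clock: 18.35
eef_pos: [0.5411, -0.3813, 0.2229]
ee_rot: [0.001, 0.782, 0.623, 0.0]
wrist_force: [-0.3, 0.4, -0.7]
opening: 0.0128
grip_force: 30.0
```

Emit:
{"op": "servo_tool", "data": {
  "linear": [
    [0,0,0.015],
    [0,0,0.015],
    [0,0,0.015],
    [0,0,0.015],
    [0,0,0.015],
    [0,0,0.015],
    [0,0,0.015],
    [0,0,0.015]
  ],
  "roll": [0,0,0,0,0,0,0,0],
  "claw": [-1,-0.6,-0.3,0,0,0,0,0]
}}

```text
clock: 19.15
eef_pos: [0.5407, -0.381, 0.2208]
ee_rot: [-0.0, 0.782, 0.623, -0.0]
wrist_force: [-0.4, 0.4, 0.4]
opening: 0.044
grip_force: 0.0
```

Emit:
{"op": "servo_tool", "data": {
  "linear": [
    [0,0,-0.1],
    [0,0,-0.3],
    [0,0,-0.6],
    [0,0,-1],
    [0,0,-1],
    [0,0,-1]
  ],
  "roll": [0,0,0,0,0,0],
  "claw": [0,0,0,0,0,0]
}}

```text
clock: 19.75
eef_pos: [0.5415, -0.3817, 0.3036]
ee_rot: [0.002, 0.782, 0.623, 0.001]
wrist_force: [-0.5, -0.0, -0.9]
opening: 0.044
grip_force: 0.0
```

Emit:
{"op": "servo_tool", "data": {
  "linear": [
    [0,0,-0.3],
    [0,0,-0.3],
    [0,0,-0.3]
  ],
  "roll": [0,0,0],
  "claw": [0,0,0]
}}

```text
clock: 20.05
eef_pos: [0.5407, -0.381, 0.3243]
ee_rot: [-0.0, 0.782, 0.623, -0.0]
wrist_force: [0.1, -0.3, -0.5]
opening: 0.0442
grip_force: 0.0
```

Run:
```python
from bench import bot
import numpy as np,cv2
s=bot.sense();print(s["clock"],s["eef_pos"],s["ee_rot"],s["wrist_force"])
p,d=bot.camera("side");im=cv2.resize(p[80:260,280:480],(640,576),interpolation=cv2.INTER_CUBIC);cv2.imwrite("pics/c6.png",im[:,:,::-1])
```

```text
20.05 [ 0.54070254 -0.38102479  0.32432118] [-3.66789317e-05  7.82091552e-01  6.23163544e-01 -2.24430436e-06] [ 0.10691422 -0.28570969 -0.48752313]
```

View pics/c6.png

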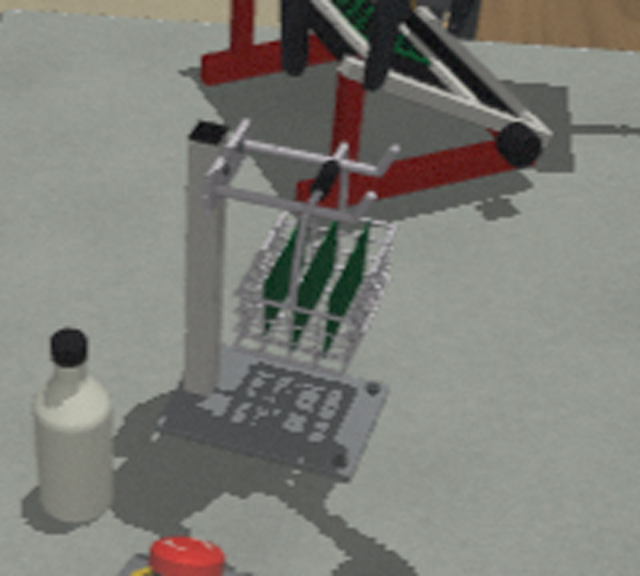

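The basket hangs upright with the bail across both prongs. Now back to the mushroom, pre-turned counter-clockwise for the twist.

Emit:
{"op": "servo_tool", "data": {
  "linear": [
    [0.45,-0.02,0],
    [0.93,-0.02,0],
    [0.93,-0.02,0]
  ],
  "roll": [0,0,0],
  "claw": [0.4,0.4,0.4]
}}

```text
clock: 20.4
eef_pos: [0.5561, -0.3042, 0.3231]
ee_rot: [-0.002, 0.781, 0.624, 0.0]
wrist_force: [-0.9, -0.1, 0.4]
opening: 0.0614
grip_force: 0.0
```

Emit:
{"op": "servo_tool", "data": {
  "linear": [
    [0.45,-0.02,0],
    [0.93,-0.02,0],
    [0.93,-0.02,0]
  ],
  "roll": [0,0,0],
  "claw": [0.4,0.4,0.4]
}}

```text
clock: 20.7
eef_pos: [0.5711, -0.2319, 0.3235]
ee_rot: [-0.001, 0.781, 0.625, 0.0]
wrist_force: [-1.2, -0.1, -0.6]
opening: 0.0621
grip_force: 0.0
```

Emit:
{"op": "servo_tool", "data": {
  "linear": [
    [0.45,-0.02,0],
    [0.93,-0.02,0],
    [0.93,-0.02,0]
  ],
  "roll": [0,0,0],
  "claw": [0.4,0.4,0.4]
}}

```text
clock: 21.0
eef_pos: [0.5862, -0.1597, 0.3237]
ee_rot: [-0.001, 0.781, 0.625, 0.0]
wrist_force: [-0.1, -1.0, -0.3]
opening: 0.0616
grip_force: 0.0
```

Emit:
{"op": "servo_tool", "data": {
  "linear": [
    [0.45,-0.02,0],
    [0.93,-0.02,0.3],
    [0.93,-0.02,0.6],
    [0.93,-0.02,0.6],
    [0.93,-0.02,0.6],
    [0.93,-0.02,0.6],
    [0.93,-0.02,0.6]
  ],
  "roll": [-0.37,-0.37,-0.37,-0.37,-0.37,-0.37,-0.37],
  "claw": [0.4,0.4,0.4,0.4,0.4,0.4,0.4]
}}

```text
clock: 21.7
eef_pos: [0.6013, -0.0905, 0.2774]
ee_rot: [0.001, 0.572, 0.82, 0.0]
wrist_force: [-0.7, -0.0, 1.1]
opening: 0.0614
grip_force: 0.0
```

```bash
python3 head.py w7
python3 - <<'E'
from bench import bot
s=bot.sense();w,x,y,z=s["ee_rot"];import math;yaw=math.atan2(y*y-x*x,2*x*y);print("yaw",math.degrees(yaw),s["q"],s["opening"])
T=(.601,-.089);p=s["eef_pos"];dx,dy=T[0]-p[0],T[1]-p[1];c,n=math.cos(yaw),math.sin(yaw)
print("tool x,y,z norm",(-n*dx+c*dy)/.08,(c*dx+n*dy)/.08,(p[2]-.130)/.08)
E
```

```text
21.7 [ 0.6013 -0.0905  0.2774] [0.0006 0.572  0.8203 0.0001] [-0.707  -0.0423  1.1102]
2199 l,t,n [[0.5847 0.0177 0.1266]
 [0.6055 0.046  0.1405]
 [0.623  0.0569 0.1431]
 [0.6291 0.0586 0.1438]]
face n 0.11499989759551929 10238
yaw 20.254166304990736 [-1.90072529e-01  1.15791567e-01  1.70698420e+00 -2.09273109e-04
  1.31749026e+00 -5.43522107e-01] 0.06135477673179775
tool x,y,z norm 0.01788445413533836 0.0022778032597544316 1.8447027443868758
```

View pics/w7.png

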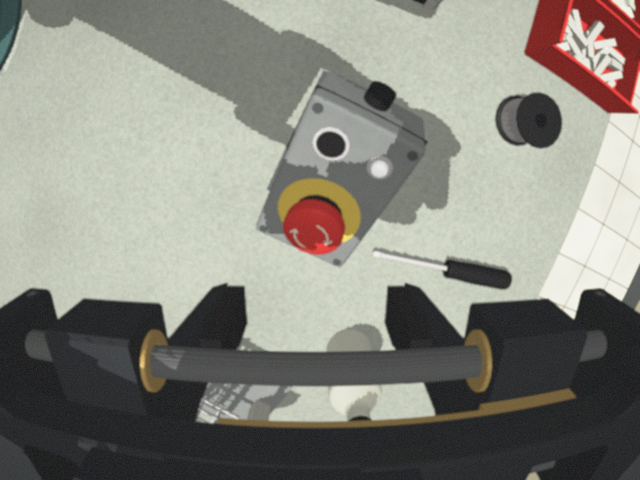

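The picture shows the mushroom at (314,225), still latched and centred between the open fingers. Descending around it.

Emit:
{"op": "servo_tool", "data": {
  "linear": [
    [0.01,0,0.3],
    [0.02,0,0.6],
    [0.02,0,0.9],
    [0.02,0,0.9],
    [0.02,0,0.9]
  ],
  "roll": [0,0,0,0,0],
  "claw": [0.4,0.4,0.4,0.4,0.4]
}}

```text
clock: 22.25
eef_pos: [0.6004, -0.0883, 0.2053]
ee_rot: [-0.0, 0.571, 0.821, -0.0]
wrist_force: [0.9, -0.4, -0.2]
opening: 0.0614
grip_force: 0.0
```

Emit:
{"op": "servo_tool", "data": {
  "linear": [
    [0,0,0.3],
    [0,0,0.6],
    [0,0,0.8],
    [0,0,0.9],
    [0,0,0.9],
    [0,0,0.9]
  ],
  "roll": [0,0,0,0,0,0],
  "claw": [0.4,0.4,0.4,0.4,0.4,0.4]
}}

```text
clock: 22.85
eef_pos: [0.6012, -0.0882, 0.134]
ee_rot: [0.001, 0.571, 0.821, 0.0]
wrist_force: [0.3, 0.3, 0.8]
opening: 0.0616
grip_force: 0.0
```

Emit:
{"op": "servo_tool", "data": {
  "linear": [
    [0,0,0.02],
    [0,0,0.05],
    [0,0,0.05]
  ],
  "roll": [0,0,0],
  "claw": [0.4,0.4,0.4]
}}

```text
clock: 23.15
eef_pos: [0.6005, -0.0881, 0.1291]
ee_rot: [0.0, 0.571, 0.821, 0.0]
wrist_force: [-0.0, -0.2, 0.4]
opening: 0.062
grip_force: 0.0
```

Emit:
{"op": "servo_tool", "data": {
  "linear": [
    [0,0,0],
    [0,0,0],
    [0,0,0],
    [0,0,0]
  ],
  "roll": [0,0,0,0],
  "claw": [-1,-1,-1,-1]
}}

```text
clock: 23.55
eef_pos: [0.5993, -0.0883, 0.1288]
ee_rot: [-0.001, 0.571, 0.821, -0.001]
wrist_force: [-5.1, -0.8, 2.8]
opening: 0.0485
grip_force: 30.0
```

Gripped at 48.5 mm. Twisting clockwise.

Emit:
{"op": "servo_tool", "data": {
  "linear": [
    [0,0,0],
    [0,0,0],
    [0,0,0],
    [0,0,0],
    [0,0,0]
  ],
  "roll": [0.06,0.12,0.18,0.24,0.3],
  "claw": [-1,-1,-1,-1,-1]
}}

```text
clock: 24.05
eef_pos: [0.6011, -0.0873, 0.1283]
ee_rot: [0.0, 0.748, 0.664, 0.001]
wrist_force: [0.3, -2.1, 1.2]
opening: 0.0489
grip_force: 29.9
```

Emit:
{"op": "servo_tool", "data": {
  "linear": [
    [0,0,0],
    [0,0,0],
    [0,0,0],
    [0,0,0],
    [0,0,0],
    [0,0,0]
  ],
  "roll": [0.06,0.12,0.18,0.24,0.3,0.3],
  "claw": [-1,-1,-1,-1,-1,-1]
}}

```text
clock: 24.65
eef_pos: [0.6048, -0.0881, 0.1293]
ee_rot: [0.002, 0.882, 0.472, 0.004]
wrist_force: [12.3, -2.2, -7.8]
opening: 0.048
grip_force: 30.3
```

```bash
python3 -c "
from bench import bot
s=bot.sense();print(s['wrist_force'],s['wrist_torque'],s['q'],s['effort'])"
```

```text
[12.26512921 -2.17690968 -7.8251265 ] [ 0.23568777 -1.11032598  0.58614215] [-1.86079102e-01  2.28225625e-01  1.85940516e+00  1.44742405e-03
  1.04451902e+00  4.00625758e-01] [ -0.8380428  -49.05937314 -29.58666623  -0.21661552   3.16018291
   1.12822216]
```

Emit:
{"op": "servo_tool", "data": {
  "linear": [
    [0,0,0],
    [0,0,0],
    [0,0,0]
  ],
  "roll": [0.03,0.05,0.05],
  "claw": [-1,-1,-1]
}}

```text
clock: 24.95
eef_pos: [0.6063, -0.0886, 0.129]
ee_rot: [0.004, 0.899, 0.437, 0.006]
wrist_force: [15.0, -2.7, -13.3]
opening: 0.0475
grip_force: 30.1
```

```bash
python3 -c "
from bench import bot
s=bot.sense();print(s['wrist_force'],s['wrist_torque'],s['opening'],s['ee_rot'])"
```

```text
[ 15.03006513  -2.72447316 -13.34918227] [-0.3851643  -2.37558642  0.20504254] 0.04748552116637261 [0.00356105 0.89927029 0.43734323 0.00558173]
```

Emit:
{"op": "servo_tool", "data": {
  "linear": [
    [0,0,0],
    [0,0,0],
    [0,0,0]
  ],
  "roll": [0,0,0],
  "claw": [0.4,0.4,0.4]
}}

```text
clock: 25.25
eef_pos: [0.601, -0.088, 0.1291]
ee_rot: [0.0, 0.899, 0.438, 0.001]
wrist_force: [1.4, -0.3, 1.1]
opening: 0.0614
grip_force: 0.5
```

Emit:
{"op": "servo_tool", "data": {
  "linear": [
    [0,0,-0.3],
    [0,0,-0.6],
    [0,0,-0.9],
    [0,0,-0.9],
    [0,0,-0.9]
  ],
  "roll": [0,0,0,0,0],
  "claw": [0.4,0.4,0.4,0.4,0.4]
}}

```text
clock: 25.75
eef_pos: [0.6004, -0.0879, 0.2009]
ee_rot: [0.0, 0.899, 0.438, 0.0]
wrist_force: [0.9, 0.3, -1.0]
opening: 0.0618
grip_force: 0.0
```

Emit:
{"op": "servo_tool", "data": {
  "linear": [
    [0,0,-0.4],
    [0,0,-0.8],
    [0,0,-0.9],
    [0,0,-0.9],
    [0,0,-0.9]
  ],
  "roll": [0,0,0,0,0],
  "claw": [0.4,0.4,0.4,0.4,0.4]
}}

```text
clock: 26.25
eef_pos: [0.5994, -0.0878, 0.2704]
ee_rot: [-0.001, 0.899, 0.438, -0.001]
wrist_force: [-0.1, -0.5, 0.4]
opening: 0.062
grip_force: 0.0
```

```bash
python3 head.py w8
python3 - <<'E'
from bench import bot
import numpy as np,cv2
p,d=bot.camera("side");im=cv2.resize(p[100:320,280:480],(524,576),interpolation=cv2.INTER_CUBIC);cv2.imwrite("pics/c8.png",im[:,:,::-1])
E
```

```text
26.25 [ 0.5994 -0.0878  0.2704] [-0.001   0.8992  0.4376 -0.0013] [-0.0733 -0.4504  0.3664]
1501 l,t,n [[0.5866 0.0178 0.1325]
 [0.614  0.0475 0.1447]
 [0.628  0.0576 0.1486]
 [0.6316 0.0586 0.1494]]
face n 0.1153110717436237 10822
```

View pics/c8.png

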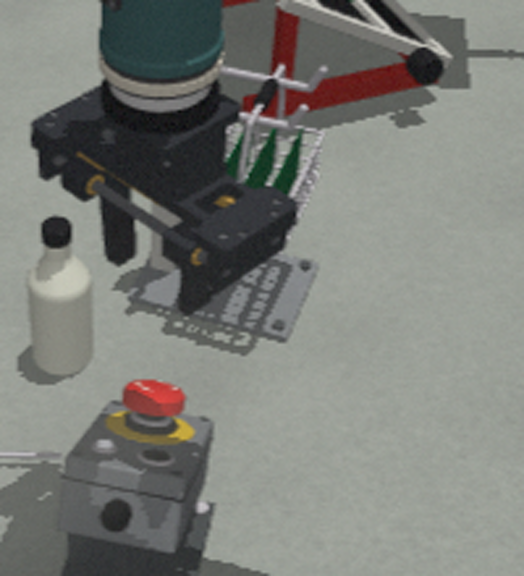

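The picture shows the head raised, with its collar visible at (155,410). The depth agrees: its height is .1494, against .1496 when up and .1438 when latched. The basket still hangs and the bottle is untouched, so I'm handing in.

```bash
python3 -c "
from bench import bot
print(bot.finish_job())"
```

```text
the job is handed in; nothing more can be done
None
```

The job is handed in, and the hand-in returned no verdict: the stop button was latched before the basket was touched, the basket hangs upright on both prongs, the mushroom was twisted clockwise and sprang back up, and the other things on the bench were left alone.

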